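# Wind a bench slide to its station with the handwheel and lock it

### The arm

A 6-joint arm with a two-finger parallel gripper is mounted at the origin on the work surface. World frame = base frame: x ahead of the robot, y to its left, z up, the work surface at z = 0. Lengths are in mm, angles in rad, forces in N, time in s.
With the tool pointing down it reaches from about 400 to 925 mm from the base axis. Payload 12.5 kg.
Tool frame: the origin (TCP) lies midway between the tips of the shut fingers; the grasp point (between the pads) lies 19 mm behind it; z points along the fingers, y is the line along which they close (so a half turn about z gives the same grasp; the last joint's range is limited). The gripper opens to 95 mm and grips with 3 to 60 N. Pads are 20 mm wide; open, the fingers measure 119 mm over their backs; the gripper's body (75 mm by 180 mm) begins 59 mm behind the grasp point.
Start: joints at [1.177, 0.491, 1.559, -0, 1.092, -0.106], TCP at [177.385, 599.317, 214.661] pointing down, gripper open.
Joint ranges: [-3.1, 3.1], [-0.84, 2.19], [0.05, 2.79], [-1.13, 4.28], [0.06, 2.93], [-2.69, 2.69]. Speed limits (rad/s): [2.22, 2.22, 2.79, 3.14, 3.14, 3.14].

### API

Orientations are given as [roll, pitch, yaw] about the fixed x, y, z axes, in that order (R = Rz(yaw) Ry(pitch) Rx(roll)).
In Python, from cell import env gives the robot as it stands.
- The arm moves only by the shell command python3 -m inch 'ROWS'. ROWS is JSON, a list of rows, each a list of 7 numbers: the turn, a rotation vector about the tool's x, y, z in rad, then the shift along the tool's x, y, z in cm, then the closure, from -1 (fully open) to 1 (shut). A call has 1 to 20 rows; each row shifts and turns the commanded pose from where the row before left it, along the tool's axes as they then stand; what a row does not reach is not made up. A row lasts 1/8 s, in which the tool goes at most 62.5 mm and 10.7 degrees, less where a joint would pass 70% of its speed; a pose out of reach is approached as far as the arm can. A call with a gripper value outside its range is refused whole. The fingers move at their own pace and stop on an object; the grip force is fixed at half the most. Time passes only in rows, so rows that do not move let the fingers close. It gives the time, the measured TCP pose, the force, the opening and the grip force at its end, in the units of the state.
- env.state(): the state, without advancing time (a new reading comes with each control period).
- env.read_camera(name): name is "scene" or "top"; returns a dict with "img" (420x560x3 uint8, red, green, blue), "depth" (420x560 float32, mm along the optical axis (not along the pixel's ray), 0 where there is no reading), "fx", "fy", "cx", "cy" (pixels), "D" ([k1, k2, p1, p2, k3] as OpenCV has them; the pictures are not rectified), "position" and "orientation" of the camera in the world. Camera axes: x right, y down, z forward; pixel columns grow to the right and rows downward; lengths in mm; the calibration is good to about 2 mm. A picture is of the moment at which its call begins.
- env.job_done(): hands the job in; it is judged then, once.
Trained networks look in a picture, given as the dict that the camera call returned (one of the last four; its "shot" number tells which), for a name from the list of things; names that differ only in an ending like _2 or _b are one class to them, and where a whole thing is asked for, a point or a joint stands for the part that bears it (a point fixed in the world has none). Each returns a list of dicts, best first, with "score" (0 to 1); they miss things now and then, are a little off and sometimes report something else, mostly with a low value. They report only what shows in the picture. A call takes as long as a camera call.
- env.find_in(picture, target): "centre" ([x, y, z] in mm, in the coordinates of the camera as it stood for that picture, good to about 4 mm: the middle of the surface that is visible of it).
- env.trace(picture, target): "mask" (420x560 bool, what is visible of it).
The state is a dict: "t": time; "joints": joint angles; "qvel": joint speeds; "tau": joint torques, N m; "eef_pos": TCP position; "tcp_rot": TCP orientation; "ft_force": force on the tool from outside, world axes, zero at the start; "moment": the same for the moment, N m; "opening": opening from 0.0 (shut) to 1.0 (fully open); "grip_force": force on a finger pad.
Only numpy, scipy, OpenCV 4.12 (cv2) and the standard library are available. Lean on these libraries where they do the work, as an engineer would, in place of code of your own. Each camera call takes 0.05 s, during which the arm holds its last target. There are 200 camera calls.

### The job

Using the handwheel, wind the slide that carries the motorcycle cylinder until its blue pointer stands at the middle of the red flag on the scale rail. Then throw the red lock lever out of its middle notch, fully into the notch marked by the green disc, and let go. Do not push the slide itself, and leave the tools and bottles lying about where they are.

Things in the scene. Friction and masses are not known exactly. Their poses are not given: they have to be found in the camera images.
- fixture: Grey bench fixture, fixed to the table. Base plate 350 (x) x 455 (y) x 20 mm high. Origin on the table under the handwheel axis; the plate spans x -140 to +210, y -285 to +170 mm. Its x points away from the robot (yaw within 0.2 rad); the slide travels along its y
- bridge (a point): Middle of the top of the blue bridge over the handwheel axis, 142 mm above the table. The bar, 24 mm wide and 14 mm thick, runs along the fixture's y, 5 mm above the rim, on 24 mm square posts centred at y +-115 mm. Nothing holding the rim can pass under it: wind in the half nearer the robot, let go, take the rim again
- wheel_hub (a point): On the upright axis of the handwheel, at the height of the rim's centre line (115 mm above the table). Black round rim, centre-line radius 75 mm, rod 16 mm thick; three level steel spokes 10 mm thick, 120 degrees apart; hub 34 mm wide. Under the rim's near half the base plate is the first thing, at 20 mm
- wheel_mark (a point): White dot on the handwheel rim, at the end of one of the three spokes; the point is on the rim's centre line, 75 mm from the axis. It turns with the wheel
- handwheel (a joint): Handwheel angle (rad), positive anticlockwise seen from above; at 0 the marked spoke points along the fixture's -x (to the robot). Stiff: 0.35 N m of friction, about 5 N at the rim; stays where left. By rack and pinion one radian anticlockwise moves the slide 8 mm to the fixture's +y. Stops at +-7.7 rad
- pointer (a point): Near the tip of the slide's blue pointer, a 4 mm wide blade with an upright fin 20 mm high, on the far side of the slide over the scale rail, 62 mm above the table. The slide is an aluminium table 150 mm long with a finned cylinder 100 x 120 mm, top 152 mm above the table; it moves along the fixture's y
- red_flag: Red flag, the wanted station: L-shaped tab 6 mm wide (y), 30 mm high, fixed on the scale rail behind the slide. Origin: middle of its width, at its underside. Its y is the fixture's y; the pointer is at the flag when its y in this frame is 0. It may be on either side, 22 to 38 mm from the pointer's start
- yellow_flag: Yellow flag, same shape, another station on the other side; not wanted
- lever_pivot (a point): Upright pivot axis of the lock lever, at the height of the lever bar (66 mm above the table)
- lock_lever (a joint): Lock lever angle (rad): starts at 0, middle notch, pointing to the robot (fixture's -x); positive anticlockwise from above, which swings the knob to the fixture's -y (the robot's right). A spring ball holds it in three notches: 0 and +-0.59 (0.56 to the stop at 0.62). Leaving a notch takes about 5 N at the knob; past 0.3 it snaps into the next
- lever_grip (a point): On the axis of the red upright knob of the lever: round, 24 mm across, from 69 to 119 mm above the table; this point at 99 mm, 90 mm from the pivot. The plate under it is at 50 mm
- lever_nose (a point): White tip of the lever, 125 mm from the pivot, 66 mm above the table; it stands over a disc when the lever is in that notch
- green_tab: Green disc, 24 mm across, 3 mm thick, on the grey plate under the lever's nose, 125 mm from the pivot: marks the wanted notch, either at +0.59 or at -0.59 rad of the lever. Origin: centre of its underside
- blue_tab: Blue disc of the same size at the other side notch; not wanted
- spanner: Bystander: steel spanner, 150 mm, lying along y on the near edge of the base plate. Origin: its underside, middle
- socket: Bystander: steel socket, 24 mm across, 36 mm high, standing on the base plate at its left. Origin: its underside, middle
- spark_plug: Bystander: spark plug, 20 mm across, 54 mm high, standing on the base plate at its right. Origin: its underside, middle
- spray_can: Bystander: white and blue spray can, 66 mm across, 190 mm high, on the table to the left. Origin: its underside, middle
- oil_bottle: Bystander: green oil bottle, 72 mm across, 200 mm high, on the table to the right. Origin: its underside, middle
- screwdriver: Bystander: screwdriver, 200 mm, on the table to the left. Origin: its underside, middle
- sprocket: Bystander: dark steel ring (sprocket blank), 120 mm across, 8 mm thick, on the table to the right. Origin: its underside, middle

How it is judged (in metres and radians):
On the way, in this order (a step that is already met when the one before it is completed fails the run):
1. the slide's pointer is at the red flag (within 2 mm), the lock lever still in its middle notch (y of pointer in the frame of red_flag between -0.002 and 0.002 m and value of joint lock_lever between -0.15 and 0.15 rad), for 0.3 s.
2. the lever is in the notch of the green disc (horizontal distance between lever_nose and green_tab below 0.01 m), for 0.3 s.
At the end, for the whole second after the job is handed in: The slide's pointer stands within 2 mm of the middle of the red flag along the scale, the lever's nose is within 10 mm of the centre of the green disc, and handwheel and lever are at rest (y of pointer in the frame of red_flag between -0.002 and 0.002 m and horizontal distance between lever_nose and green_tab below 0.01 m and velocity of joint handwheel between -0.05 and 0.05 rad/s and velocity of joint lock_lever between -0.05 and 0.05 rad/s); the robot touches nothing.
It fails at once if the slide or the cylinder on it is pushed by the robot with more than 8 N (contact force between any of the arm, the fingers and slide above 8 N).
It fails at once if a bystander (tool, bottle, can, plug, socket or sprocket) is moved by more than 30 mm (distance of any of spanner, socket, spark_plug, spray_can, oil_bottle, screwdriver, sprocket from where it was at the start of the episode above 0.03 m).
It also fails if it takes over 72 s, if anything falls off the work surface, if the arm or the gripper's body presses on something with over 40 N, if the wrist force passes 120 N, or if a joint passes its speed limit or range.

## Working session

There is one attempt and no reset: what is moved stays moved. The work goes in short steps, Python scripts to look and compute and a shell command to move; the robot and the scene stay as the last step left them, time stands still between calls to the robot, and variables do not carry over. Pictures are saved under pics/ and viewed, at most 10 in all, crops included, and the job is handed in when it is done.

```bash
ls; mkdir -p pics; cat > h.py <<'E'
import numpy as np, cv2
from cell import env
from scipy.spatial.transform import Rotation as R
def cam(n):
    return env.read_camera(n)
def Rc(p):
    o=np.array(p["orientation"],float)
    return R.from_euler('xyz',o).as_matrix() if o.shape==(3,) else (o if o.shape==(3,3) else R.from_quat(o).as_matrix())
def world(p,c): return Rc(p)@np.array(c)+np.array(p["position"])
def find(p,t):
    return [(round(d["score"],2),world(p,d["centre"]).round(1).tolist()) for d in env.find_in(p,t)[:2]]
def K(p): return np.array([[p["fx"],0,p["cx"]],[0,p["fy"],p["cy"]],[0,0,1.]])
def pix(p,w):
    c=Rc(p).T@(np.array(w,float)-np.array(p["position"]))
    return cv2.projectPoints(c.reshape(1,3),np.zeros(3),np.zeros(3),K(p),np.array(p["D"],float))[0].ravel()
def ray_z(p,uv,z):
    n=cv2.undistortPoints(np.array(uv,float).reshape(1,1,2),K(p),np.array(p["D"],float)).ravel()
    d=Rc(p)@np.array([n[0],n[1],1]); o=np.array(p["position"]); return o+d*(z-o[2])/d[2]
def mask_uv(p,t):
    r=env.trace(p,t)
    if not r: return None
    ys,xs=np.nonzero(r[0]["mask"]); return round(r[0]["score"],2),xs.mean().round(1),ys.mean().round(1),len(xs)
def save(p,f,box=None,s=1):
    im=p["img"][:,:,::-1]
    if box: im=im[box[1]:box[3],box[0]:box[2]]
    cv2.imwrite(f,cv2.resize(im,None,fx=s,fy=s,interpolation=cv2.INTER_CUBIC))
E
python3 - <<'E'
from h import *
print(env.state())
for n in("scene","top"):
    p=cam(n); print(n,p["position"],p["orientation"],p["fx"]); save(p,f"pics/{n}0.png",s=1.4)
    for t in "fixture bridge wheel_hub wheel_mark pointer red_flag yellow_flag lever_pivot lever_grip lever_nose green_tab blue_tab spanner socket spark_plug spray_can oil_bottle".split():
        try: print(t,find(p,t))
        except Exception as e: print(t,e)
E
```

```text
pics
{'t': 0.0, 'joints': array([ 1.17739720e+00,  4.91594323e-01,  1.55946308e+00,  2.75016747e-06,
        1.09168448e+00, -1.05589723e-01]), 'qvel': array([ 8.85299605e-04, -1.08809284e-05,  3.62568284e-04, -1.01563825e-03,
       -4.16954034e-04, -1.52417629e-03]), 'tau': array([-1.73851845e-05, -6.12646294e+01, -2.58178926e+01,  6.92191673e-02,
        4.83139779e-02, -1.36312378e-04]), 'eef_pos': array([177.28435878, 599.07250825, 214.035453  ]), 'tcp_rot': array([-3.14045008e+00, -1.23547518e-04,  2.85378191e+00]), 'ft_force': array([-0.65429575, -0.22226516, -1.06581654]), 'moment': array([-0.04107361, -0.04281295,  0.01232897]), 'grip_force': 0.0, 'opening': 1.0020755105991754}
scene [1069.84462329 -654.2670699   754.48361406] [-2.25231746  0.0094034   0.63029044] 448.877066232337
fixture [(0.88, [599.5, -44.3, 46.8])]
bridge [(0.74, [605.2, -47.0, 43.5])]
wheel_hub [(0.59, [608.9, -48.0, 47.5])]
wheel_mark [(0.58, [557.3, 65.1, 121.2])]
pointer [(0.92, [688.3, 18.6, 99.9])]
red_flag [(0.42, [752.4, 18.5, 57.3])]
yellow_flag [(0.38, [758.9, 73.3, 60.8])]
lever_pivot [(0.61, 
[... 774 characters left out ...]
), (0.63, [561.3, 13.2, 43.7])]
wheel_mark [(0.58, [539.0, 75.0, 120.8])]
pointer [(0.75, [565.1, 10.0, 41.6]), (0.71, [656.6, 58.7, 140.8])]
red_flag [(0.5, [507.4, -103.6, 68.4])]
yellow_flag []
lever_pivot [(0.87, [567.4, 14.7, 43.9])]
lever_grip [(0.97, [507.7, -104.7, 69.6])]
lever_nose [(0.97, [504.6, -106.1, 71.8]), (0.3, [425.8, -33.6, 53.7])]
green_tab [(0.16, [408.4, 290.3, 20.9])]
blue_tab [(0.53, [409.3, -168.1, 54.3])]
spanner [(0.75, [432.7, 129.9, 29.9])]
socket [(0.48, [578.6, 228.0, 53.8]), (0.25, [656.5, 57.2, 138.9])]
spark_plug [(0.53, [635.9, -190.9, 41.6]), (0.53, [409.8, 286.7, 20.3])]
spray_can [(0.9, [571.4, 391.9, 176.0])]
oil_bottle [(0.64, [605.3, -414.8, 131.6])]
```

View pics/scene0.png

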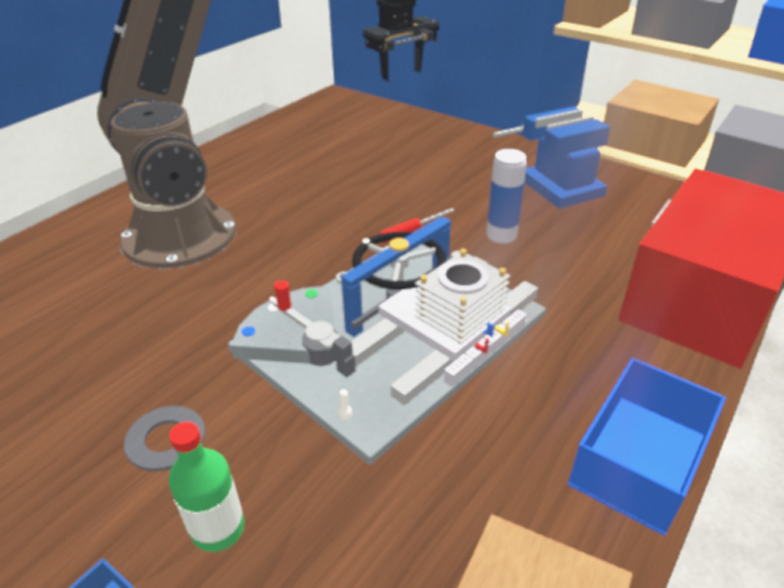

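View pics/top0.png

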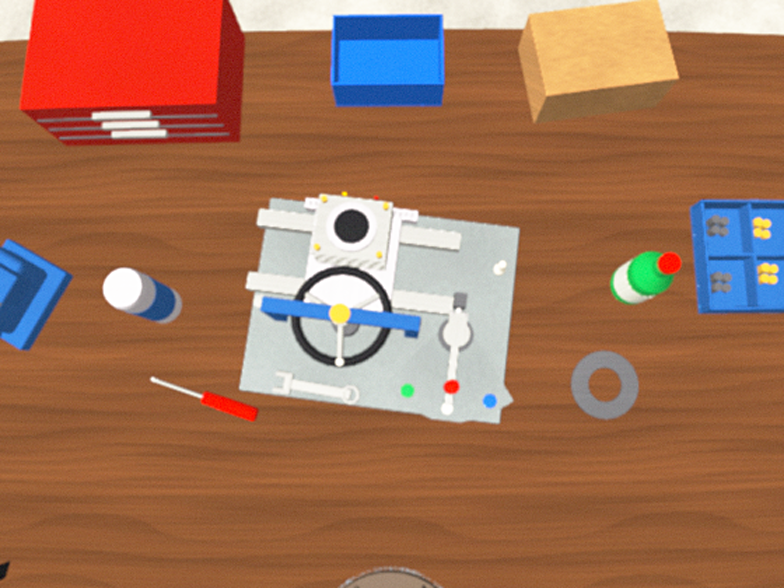

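The scene view shows, at 1.4x scale, the pointer at (491,328), the red flag at (483,346) on the robot's right and yellow at (503,328). So the wheel turns clockwise. In the top view the green disc at (407,390) is left of the lever, so the lever goes to -0.59. The wheel mark is at (339,362). Next I measure the exact geometry.

```bash
cat > m.py <<'E'
from h import *
def blobs(p,cond,box,minpx=4):
    im=p["img"].astype(int); r,g,b=im[...,0],im[...,1],im[...,2]
    m=cond(r,g,b); k=np.zeros_like(m); k[box[1]:box[3],box[0]:box[2]]=1; m&=k.astype(bool)
    n,l,s,c=cv2.connectedComponentsWithStats(m.astype(np.uint8))
    return sorted([(int(s[i,4]),c[i].round(2).tolist()) for i in range(1,n) if s[i,4]>=minpx],reverse=True)
red=lambda r,g,b:(r>130)&(g<80)&(b<80)
grn=lambda r,g,b:(g>130)&(r<90)&(b<140)
blu=lambda r,g,b:(b>110)&(r<90)&(b-r>60)
yel=lambda r,g,b:(r>150)&(g>130)&(b<90)
E
python3 - <<'E'
from m import *
p=cam("top"); B=(170,130,375,305)
for n,c in dict(red=red,grn=grn,blu=blu,yel=yel).items(): print(n,blobs(p,c,B)[:6])
g=blobs(p,grn,B)[0][1]; b=[x for x in blobs(p,blu,B) if x[1][0]>335][0][1]
G=ray_z(p,g,53);Bl=ray_z(p,b,53); print("green",G,"blue",Bl); d=G-Bl; print("len",np.hypot(*d[:2]),"yaw",np.arctan2(-d[0],d[1]))
# rim circle fit
im=p["img"].astype(int); m=(im.max(2)<60); k=np.zeros_like(m);k[180:270,195:290]=1
# exclude the cylinder bore
ys,xs=np.nonzero(m&k); w=np.array([ray_z(p,(x,y),119) for x,y in zip(xs,ys)])
from scipy.optimize import least_squares
f=lambda q:np.hypot(w[:,0]-q[0],w[:,1]-q[1])-q[2]
s=least_squares(f,[565,10,75],loss='soft_l1',f_scale=3); print("hub",s.x,len(w),np.median(abs(f(s.x))))
print("bridge yel", [ray_z(p,x[1],142).round(1) for x in blobs(p,yel,B)[:1]])
rr=[x for x in blobs(p,red,B) if x[1][1]>240]; print("knob",ray_z(p,rr[0][1],119))
q=cam("scene"); B=(310,215,385,262)
for n,c in dict(red=red,blu=blu,yel=yel).items(): 
    for x in blobs(q,c,B)[:4]: print(n,x, ray_z(q,x[1],62).round(1),q["depth"][int(round(x[1][1])),int(round(x[1][0]))])
save(q,"pics/s1.png",(310,190,400,262),8)
save(p,"pics/t1.png",(190,170,350,305),4.4)
E
```

```text
red [(166, [176.63, 293.71]), (70, [322.23, 275.9]), (7, [268.57, 140.86])]
grn [(53, [290.55, 278.57])]
blu [(535, [276.16, 228.86]), (524, [209.14, 220.51]), (57, [349.47, 286.07]), (37, [290.65, 278.62])]
yel [(115, [242.38, 223.45]), (13, [245.46, 137.85]), (7, [226.0, 176.0]), (6, [275.17, 147.17]), (6, [231.5, 142.0]), (5, [270.6, 181.8])]
green [426.74448484 -28.90502899  53.        ] blue [ 408.3531059  -166.77634633   53.        ]
len 139.0925697758923 yaw -0.13261236766153373
hub [545.44433811  74.76397556  74.39350244] 572 2.3559459179169764
bridge yel [array([545.6,  76.7, 142. ])]
knob [392.54477757 223.51027507 119.        ]
red (15, [344.27, 248.4]) [752.4  12.7  62. ] 1009.0091
blu (21, [349.38, 235.1]) [739.8  58.2  62. ] 1017.30206
```

View pics/s1.png

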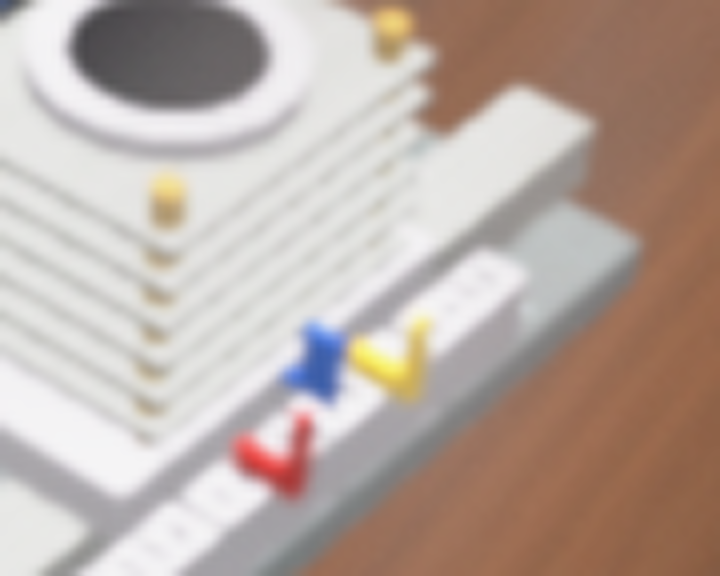

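View pics/t1.png

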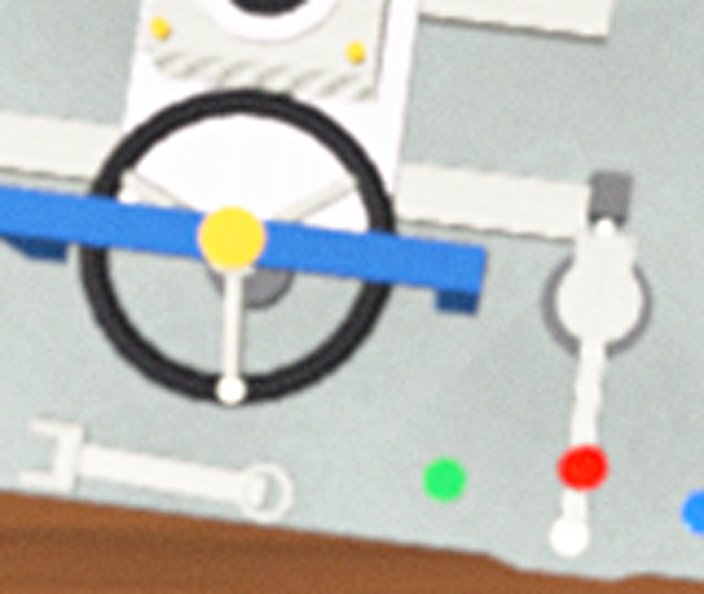

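The s1 crop shows the red flag's foot at (240-290,450-490), the blue pointer and fin at (290-340,325-400), and yellow beyond it. The t1 crop shows the marked spoke at (230,388), pointing almost at the robot. I next work out the distance from pointer to flag using depth.

```bash
cat >> m.py <<'E'
YAW=-0.1326; HUB=np.array([545.5,75.7,0])
F=R.from_euler('z',YAW).as_matrix()
fx=lambda w:F.T@(np.asarray(w)-HUB)
wf=lambda f:F@np.asarray(f,float)+HUB
def flagpts(q,verbose=True):
    im=q["img"].astype(int); r,g,b=im[...,0],im[...,1],im[...,2]; out={}
    for n,m in dict(red=(r-g>50)&(r-b>50),blu=(b-r>45)&(b-g>20),yel=(r-b>70)&(g-b>45)).items():
        k=np.zeros_like(m);k[222:256,336:368]=True
        if n=='red':k[:,:]=False;k[238:256,336:353]=True
        ys,xs=np.nonzero(m&k)
        if not len(xs): continue
        uv=np.stack([xs,ys],1).astype(float)
        n_=cv2.undistortPoints(uv.reshape(-1,1,2),K(q),np.array(q["D"],float)).reshape(-1,2)
        z=q["depth"][ys,xs]; c=np.c_[n_*z[:,None],z]; w=c@Rc(q).T+np.array(q["position"]); out[n]=((w-HUB)@F,uv)
    return out
E
python3 - <<'E'
from m import *
acc={}
for i in range(6):
    for n,(f,uv) in flagpts(cam("scene")).items(): acc.setdefault(n,[]).append(f)
for n,l in acc.items():
    f=np.vstack(l); print(n,len(f),"med",np.median(f,0).round(1)); print(np.percentile(f,[5,25,50,75,95],axis=0).round(1).tolist())
p=cam("top")
for t,uv,z in [("redtop",(268.57,140.86),80),("mark",(242.3,258.2),123),("knob",(322.23,275.9),117),("nose",(190+570/4.4,170+537/4.4),70),("pivot",(190+598/4.4,170+298/4.4),75)]:
    w=ray_z(p,uv,z); print(t,w.round(1),fx(w).round(1))
G=np.array([426.7,-28.9,53]);print("green",fx(G),"blue",fx([408.4,-166.8,53]))
print("expected pivot from discs",fx(G)[0]+125*np.cos(.59))
E
```

```text
red 336 med [209.6 -29.5  56.6]
[[195.1, -32.5, 47.6], [202.1, -30.8, 53.2], [209.6, -29.5, 56.6], [215.3, -27.3, 61.5], [216.4, -13.0, 75.9]]
blu 306 med [201.3  -2.4  72.9]
[[190.9, -5.0, 61.0], [197.4, -3.5, 65.8], [201.3, -2.4, 72.9], [204.7, -1.3, 80.4], [207.1, 1.6, 84.5]]
yel 264 med [211.3  25.7  57. ]
[[196.6, 22.7, 50.2], [203.9, 24.2, 54.1], [211.3, 25.7, 57.0], [215.4, 27.4, 62.6], [216.4, 29.4, 75.7]]
redtop [753.7  22.   80. ] [213.5 -25.7  80. ]
mark [470.5  78.  123. ] [-74.7  -7.6 123. ]
knob [430.8 -98.9 117. ] [ -90.6 -188.2  117. ]
nose [395.2 -95.4  70. ] [-126.4 -189.5   70. ]
pivot [ 520.2 -111.7   75. ] [  -0.3 -189.1   75. ]
green [-103.92776311 -119.38852564   53.        ] blue [-103.83511441 -258.49744489   53.        ]
expected pivot from discs -0.060178226486470976
```

The geometry is consistent: pivot at (0,-189) in the fixture frame, pointer about 27 mm from the red flag, so about 3.3 rad clockwise in two strokes. I move above the rim first and check what order a row applies its turn and shift in.

```bash
cat >> m.py <<'E'
def rim(deg,r=75): a=np.radians(deg); return wf([-r*np.cos(a),-r*np.sin(a),0])
def go(xyz,yaw):
    s=env.state(); Rt=R.from_euler('xyz',s["tcp_rot"]).as_matrix(); 
    T=R.from_euler('xyz',[np.pi,0,yaw]).as_matrix(); d=np.array(xyz)-s["eef_pos"]
    print("t",s["t"].__round__(2),"pos",s["eef_pos"].round(1),"rot",s["tcp_rot"].round(3),"F",s["ft_force"].round(1),"op",round(s["opening"],3),"grip",round(s["grip_force"],1))
    print("turn",R.from_matrix(Rt.T@T).as_rotvec().round(4),"shift cm in tool now",(Rt.T@d/10).round(2),"after turn",(T.T@d/10).round(2))
yawphi=lambda deg: np.pi/2+YAW+np.radians(deg)
E
python3 -c "
from m import *
t=rim(50);t[2]=200;print(t);go(t,yawphi(50))"
python3 -m inch '[[0,0,0.18,5,0,0,-1],[0,0,0,0,0,0,-1],[0,0,0,0,0,0,-1]]'
python3 -c "
from m import *
t=rim(50);t[2]=200;go(t,yawphi(50))"
```

```text
[490.11812645  25.12482741 200.        ]
t 2.25 pos [177.4 599.3 214.6] rot [3.142 0.    2.854] F [-0.3 -0.3 -0.5] op 1.002 grip 0.0
turn [0.     0.     0.5429] shift cm in tool now [-46.29 -46.18   1.46] after turn [-63.49 -15.63   1.46]
t: 2.62
eef_pos: [129.5, 613.5, 214.6]
tcp_rot: [3.142, 0.0, 2.676]
ft_force: [-0.6, -0.5, 0.5]
opening: 0.999
grip_force: 0.0
t 2.62 pos [129.5 613.5 214.6] rot [3.142 0.    2.676] F [-0.6 -0.5  0.5] op 0.999 grip 0.0
turn [1.000e-04 2.000e-04 3.655e-01] shift cm in tool now [-58.62 -36.41   1.47] after turn [-67.76 -13.05   1.46]
```

The shift is applied in the axes before the turn.

```bash
python3 -m inch '[[0,0,0.1828,0,0,0,-0.2],[0,0,0.1828,0,0,0,0.2],[0,0,0,-4.24,-0.816,0.09,0.2],[0,0,0,-4.24,-0.816,0.09,0.2],[0,0,0,-4.24,-0.816,0.09,0.2],[0,0,0,-4.24,-0.816,0.09,0.2],[0,0,0,-4.24,-0.816,0.09,0.2],[0,0,0,-4.24,-0.816,0.09,0.2],[0,0,0,-4.24,-0.816,0.09,0.2],[0,0,0,-4.24,-0.816,0.09,0.2],[0,0,0,-4.24,-0.816,0.09,0.2],[0,0,0,-4.24,-0.816,0.09,0.2],[0,0,0,-4.24,-0.816,0.09,0.2],[0,0,0,-4.24,-0.816,0.09,0.2],[0,0,0,-4.24,-0.816,0.09,0.2],[0,0,0,-4.24,-0.816,0.1,0.2],[0,0,0,0,0,0,0.2],[0,0,0,0,0,0,0.2]]'
python3 -c "
from m import *
t=rim(50);t[2]=97;go(t,yawphi(50))"
```

```text
t: 4.88
eef_pos: [443.7, 97.0, 201.9]
tcp_rot: [-3.141, -0.0, 2.308]
ft_force: [-0.0, -0.3, -0.6]
opening: 0.399
grip_force: 0.0
t 4.88 pos [443.7  97.  201.9] rot [-3.141 -0.     2.308] F [-0.  -0.3 -0.6] op 0.399 grip 0.0
turn [-0.0001 -0.0003 -0.0032] shift cm in tool now [-8.44 -1.39 10.49] after turn [-8.44 -1.42 10.49]
```

```bash
python3 -m inch '[[0,0,-0.0032,-2.11,-0.35,0,0.2],[0,0,0,-2.11,-0.35,0,0.2],[0,0,0,-2.11,-0.35,0,0.2],[0,0,0,-2.11,-0.35,0,0.2],[0,0,0,0,0,1.5,0.2],[0,0,0,0,0,1.5,0.2],[0,0,0,0,0,1.5,0.2],[0,0,0,0,0,0,0.2]]'
python3 - <<'E'
from m import *
t=rim(50);t[2]=97;go(t,yawphi(50))
p=cam("top"); save(p,"pics/t2.png",(190,150,350,285),4.4)
E
```

```text
t: 5.88
eef_pos: [490.3, 25.3, 156.2]
tcp_rot: [-3.14, -0.001, 2.311]
ft_force: [0.2, -0.7, 0.3]
opening: 0.402
grip_force: 0.0
t 5.88 pos [490.3  25.3 156.2] rot [-3.140e+00 -1.000e-03  2.311e+00] F [ 0.2 -0.7  0.3] op 0.402 grip 0.0
turn [-0.0012 -0.0014  0.0006] shift cm in tool now [-0.01 -0.02  5.92] after turn [ 0.   -0.03  5.92]
```

View pics/t2.png

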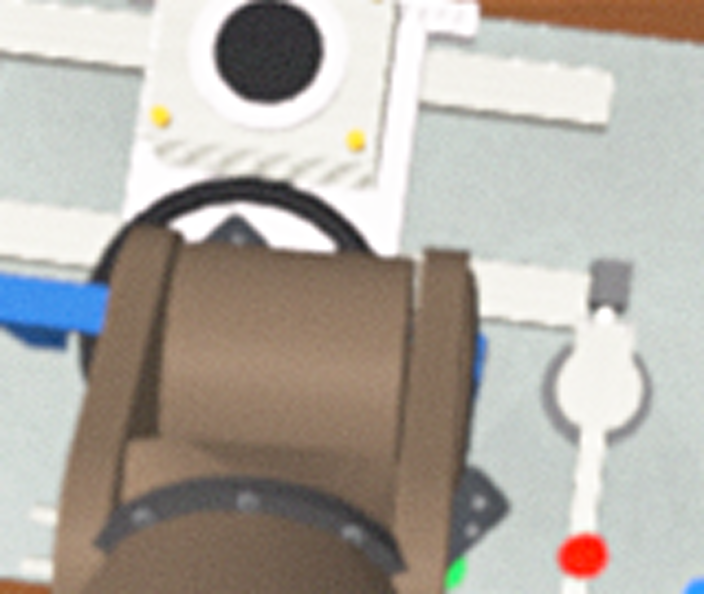

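The arm hides the near half of the wheel here, with the gripper body running diagonally from (235,230) to (480,510) and clear of the slide. I go down, grip, and wind the first 100°.

```bash
python3 -m inch '[[0,0,0,0,0,1.5,0.2],[0,0,0,0,0,1.5,0.2],[0,0,0,0,0,1.5,0.2],[0,0,0,0,0,1.4,0.2],[0,0,0,0,0,0,0.2],[0,0,0,0,0,0,1],[0,0,0,0,0,0,1],[0,0,0,0,0,0,1],[0,0,0,0,0,0,1]]'
python3 -c "
from m import *
t=rim(50);t[2]=97;go(t,yawphi(50))"
```

```text
t: 7.05
eef_pos: [489.9, 25.0, 98.3]
tcp_rot: [-3.14, -0.0, 2.312]
ft_force: [-5.5, -5.6, 4.5]
opening: 0.166
grip_force: 29.7
t 7.05 pos [489.9  25.   98.3] rot [-3.14  -0.     2.312] F [-5.5 -5.6  4.5] op 0.166 grip 29.7
turn [-0.0013 -0.0002  0.0007] shift cm in tool now [-0.    0.03  0.13] after turn [-0.    0.03  0.13]
```

```bash
python3 -m inch '[[0,0,0.0873,0.654,0.0285,0,1],[0,0,0.0873,0.654,0.0285,0,1],[0,0,0.0873,0.654,0.0285,0,1],[0,0,0.0873,0.654,0.0285,0,1],[0,0,0.0873,0.654,0.0285,0,1]]'
python3 -m inch '[[0,0,0.0873,0.654,0.0285,0,1],[0,0,0.0873,0.654,0.0285,0,1],[0,0,0.0873,0.654,0.0285,0,1],[0,0,0.0873,0.654,0.0285,0,1],[0,0,0.0873,0.654,0.0285,0,1],[0,0,0.0873,0.654,0.0285,0,1],[0,0,0.0873,0.654,0.0285,0,1],[0,0,0.0873,0.654,0.0285,0,1],[0,0,0.0873,0.654,0.0285,0,1],[0,0,0.0873,0.654,0.0285,0,1],[0,0,0.0873,0.654,0.0285,0,1],[0,0,0.0873,0.654,0.0285,0,1],[0,0,0.0873,0.654,0.0285,0,1],[0,0,0.0873,0.654,0.0285,0,1],[0,0,0.0873,0.654,0.0285,0,1],[0,0,0,0,0,0,1],[0,0,0,0,0,0,1]]'
python3 - <<'E'
from m import *
t=rim(-50);t[2]=97;go(t,yawphi(-50))
for i in range(3):
    print({n:(len(f),np.median(f,0).round(1)) for n,(f,uv) in flagpts(cam("scene")).items()})
E
```

```text
t: 7.68
eef_pos: [474.1, 53.2, 98.3]
tcp_rot: [-3.141, 0.001, 1.872]
ft_force: [-0.7, -6.6, 2.3]
opening: 0.167
grip_force: 29.7
t: 9.8
eef_pos: [507.1, 138.3, 98.4]
tcp_rot: [3.139, -0.002, 0.565]
ft_force: [6.6, -12.1, -1.5]
opening: 0.168
grip_force: 29.7
t 9.8 pos [507.1 138.3  98.4] rot [ 3.139e+00 -2.000e-03  5.650e-01] F [  6.6 -12.1  -1.5] op 0.168 grip 29.7
turn [ 0.0024 -0.0019 -0.0005] shift cm in tool now [-0.12 -0.15  0.14] after turn [-0.12 -0.15  0.14]
{'red': (58, array([210.3, -29.5,  56.7])), 'blu': (44, array([200.2, -16.3,  74.8])), 'yel': (44, array([211.7,  25.8,  57.3]))}
{'red': (58, array([209.9, -29.4,  56.5])), 'blu': (44, array([200.5, -17. ,  74.8])), 'yel': (44, array([211.8,  25.6,  56.1]))}
{'red': (58, array([210.6, -29.3,  57. ])), 'blu': (44, array([200.4, -16.7,  74.5])), 'yel': (44, array([211.8,  25.8,  56.9]))}
```

The pointer moved 14.3 mm, as planned. I let go, lift, swing back 100° and take the rim again.

```bash
python3 -m inch '[[0,0,0,0,0,0,0.2],[0,0,0,0,0,0,0.2],[0,0,0,0,0,0,0.2],[0,0,0,0,0,-2,0.2],[0,0,0,0,0,-2,0.2],[0,0,0,0,0,-1.5,0.2],[0,0,-0.1745,-1.302,0.114,0,0.2],[0,0,-0.1745,-1.302,0.114,0,0.2],[0,0,-0.1745,-1.302,0.114,0,0.2],[0,0,-0.1745,-1.302,0.114,0,0.2],[0,0,-0.1745,-1.302,0.114,0,0.2],[0,0,-0.1745,-1.302,0.114,0,0.2],[0,0,-0.1745,-1.302,0.114,0,0.2],[0,0,-0.1745,-1.302,0.114,0,0.2],[0,0,-0.1745,-1.302,0.114,0,0.2],[0,0,-0.1745,-1.302,0.114,0,0.2],[0,0,0,0,0,0,0.2],[0,0,0,0,0,0,0.2]]'
python3 - <<'E'
from m import *
t=rim(50);t[2]=98;go(t,yawphi(50))
for i in range(3):
    print({n:(len(f),np.median(f,0).round(1)) for n,(f,uv) in flagpts(cam("scene")).items()})
E
```

```text
t: 12.2
eef_pos: [490.1, 25.9, 152.9]
tcp_rot: [-3.141, -0.0, 2.306]
ft_force: [-0.5, -0.2, 0.4]
opening: 0.398
grip_force: 0.0
t 12.2 pos [490.1  25.9 152.9] rot [-3.141 -0.     2.306] F [-0.5 -0.2  0.4] op 0.398 grip 0.0
turn [-0.0001 -0.0003 -0.0044] shift cm in tool now [-0.06 -0.05  5.49] after turn [-0.06 -0.06  5.49]
{'red': (58, array([209.6, -29.8,  56. ])), 'blu': (44, array([200. , -16.6,  73.8])), 'yel': (44, array([211.6,  25.2,  57.3]))}
{'red': (59, array([209.6, -29.3,  56.3])), 'blu': (44, array([200.8, -16.5,  75. ])), 'yel': (44, array([211.8,  25. ,  57.7]))}
{'red': (58, array([209.2, -29.5,  56.6])), 'blu': (44, array([200.8, -17.1,  74.9])), 'yel': (44, array([211.4,  25.3,  57. ]))}
```

```bash
python3 -m inch '[[0,0,-0.0044,-0.06,-0.06,1.4,0.2],[0,0,0,0,0,1.4,0.2],[0,0,0,0,0,1.4,0.2],[0,0,0,0,0,1.3,0.2],[0,0,0,0,0,0,0.2],[0,0,0,0,0,0,1],[0,0,0,0,0,0,1],[0,0,0,0,0,0,1],[0,0,0,0,0,0,1]]'
python3 -m inch '[[0,0,0.0873,0.654,0.0285,0,1],[0,0,0.0873,0.654,0.0285,0,1],[0,0,0.0873,0.654,0.0285,0,1],[0,0,0.0873,0.654,0.0285,0,1],[0,0,0.0873,0.654,0.0285,0,1],[0,0,0.0873,0.654,0.0285,0,1],[0,0,0.0873,0.654,0.0285,0,1],[0,0,0.0873,0.654,0.0285,0,1],[0,0,0.0873,0.654,0.0285,0,1],[0,0,0.0873,0.654,0.0285,0,1],[0,0,0.0873,0.654,0.0285,0,1],[0,0,0.0873,0.654,0.0285,0,1],[0,0,0.0873,0.654,0.0285,0,1],[0,0,0.0873,0.654,0.0285,0,1],[0,0,0.0873,0.654,0.0285,0,1],[0,0,0.0873,0.654,0.0285,0,1],[0,0,0,0,0,0,1],[0,0,0,0,0,0,1]]'
python3 - <<'E'
from m import *
t=rim(-30);t[2]=97;go(t,yawphi(-30))
acc={}
for i in range(5):
    q=cam("scene")
    for n,(f,uv) in flagpts(q).items(): acc.setdefault(n,[]).append(f)
for n,l in acc.items():
    f=np.vstack(l); print(n,len(f),"med",np.median(f,0).round(1)); 
    for lo in (50,56,62,68,74): 
        k=f[(f[:,2]>=lo)&(f[:,2]<lo+6)]; print(lo,len(k),np.median(k,0).round(1) if len(k) else '')
save(q,"pics/s3.png",(325,222,375,262),14)
E
```

```text
t: 13.48
eef_pos: [490.4, 24.5, 98.3]
tcp_rot: [-3.142, 0.0, 2.315]
ft_force: [-2.6, -4.0, 4.0]
opening: 0.164
grip_force: 29.7
t: 15.72
eef_pos: [487.3, 120.8, 98.3]
tcp_rot: [3.139, -0.002, 0.917]
ft_force: [3.4, -5.3, 0.2]
opening: 0.166
grip_force: 29.8
t 15.72 pos [487.3 120.8  98.3] rot [ 3.139e+00 -2.000e-03  9.170e-01] F [ 3.4 -5.3  0.2] op 0.166 grip 29.8
turn [ 0.0021 -0.0017  0.0027] shift cm in tool now [-0.02 -0.13  0.13] after turn [-0.02 -0.13  0.13]
red 272 med [209.1 -29.4  56.4]
50 99 [206.4 -29.9  53.5]
56 75 [205.4 -29.8  57.4]
62 29 [215.1 -29.4  64.8]
68 17 [215.8 -29.5  70.1]
74 22 [215.8 -28.8  76.4]
blu 253 med [200.8 -28.1  73.7]
50 8 [189.    4.7  52.5]
56 9 [191.8 -26.9  61.6]
62 57 [197.7 -28.4  65.7]
68 53 [202.2 -28.3  70.8]
74 54 [202.8 -27.9  76.5]
yel 220 med [212.1  25.5  56.9]
50 81 [207.4  25.3  53.8]
56 72 [207.6  25.5  57.7]
62 23 [215.3  24.5  64.5]
68 20 [215.2  26.2  71.4]
74 12 [215.4  25.3  76.6]
```

View pics/s3.png

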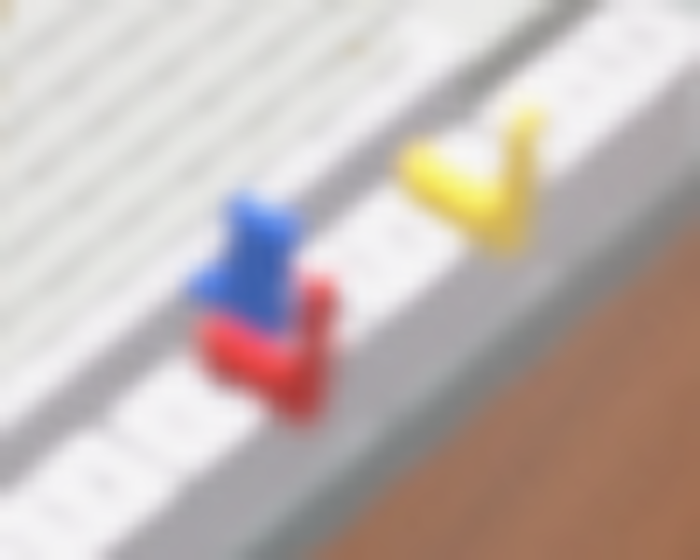

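The crop shows the pointer fin (260,265) just short of the red flag, whose foot runs (205-300,330-400) with its upright at (320,330). I average depth to separate the faces and get the remaining distance.

```bash
cat > fine.py <<'E'
from m import *
def fine(n=8,show=True):
    D=[];q=None
    for i in range(n):
        q=cam("scene"); D.append(q["depth"])
    D=np.median(np.array(D),0)
    ys,xs=np.mgrid[222:256,336:368]; ys=ys.ravel();xs=xs.ravel()
    nn=cv2.undistortPoints(np.stack([xs,ys],1).astype(float).reshape(-1,1,2),K(q),np.array(q["D"],float)).reshape(-1,2)
    z=D[ys,xs]; w=np.c_[nn*z[:,None],z]@Rc(q).T+np.array(q["position"]); f=(w-HUB)@F
    S=lambda m:f[m][np.lexsort((f[m][:,1],))].round(1)
    up=(f[:,0]>208)&(f[:,2]>60)&(f[:,2]<85)
    r=S(up&(f[:,1]<0));y=S(up&(f[:,1]>10))
    fin=S((f[:,0]>192)&(f[:,0]<208)&(f[:,2]>64)&(f[:,2]<86)&(f[:,1]<10))
    return r,y,fin,f
if __name__=="__main__":
    r,y,fin,f=fine()
    for n,a in(("red",r),("yel",y),("fin",fin)): print(n,len(a),a.tolist())
E
python3 fine.py
```

```text
red 21 [[214.0, -31.6, 76.4], [215.3, -31.2, 61.7], [213.4, -31.1, 78.7], [214.5, -30.9, 67.1], [216.1, -30.8, 77.2], [211.6, -30.5, 65.1], [211.9, -30.5, 62.1], [214.5, -30.5, 63.8], [213.9, -30.5, 69.5], [213.6, -30.4, 72.3], [215.9, -30.1, 73.6], [215.2, -29.9, 79.0], [216.0, -29.2, 67.0], [215.6, -29.1, 69.6], [215.7, -28.3, 63.1], [216.3, -27.0, 74.7], [215.7, -26.6, 77.1], [212.7, -26.4, 78.1], [215.8, -25.7, 70.5], [214.8, -25.6, 78.8], [215.8, -25.2, 67.1]]
yel 21 [[212.8, 23.9, 69.2], [215.3, 24.0, 70.6], [214.2, 24.1, 79.1], [214.6, 24.1, 76.2], [214.8, 24.3, 73.2], [215.9, 24.4, 64.6], [213.2, 24.5, 62.9], [216.1, 24.5, 61.6], [211.9, 24.8, 71.1], [212.6, 24.8, 65.4], [215.0, 25.3, 66.6], [216.0, 25.4, 79.3], [216.6, 25.6, 73.5], [215.7, 26.6, 75.3], [212.2, 26.8, 79.2], [215.7, 27.9, 68.4], [216.0, 28.6, 61.9], [213.7, 28.8, 78.8], [215.2, 29.3, 64.1], [216.3, 29.4, 76.9], [214.6, 31.6, 77.5]]
fin 44 [[202.0, -29.3, 67.3], [204.0, -29.2, 74.5], [204.6, -29.1, 68.8], [206.3, -29.1, 78.9], [203.4, -29.1, 80.1], [207.1, -29.0, 70.3], [201.0, -29.0, 75.5], [198.5, -28.8, 70.8], [206.4, -28.8, 75.7], [201.4, -28.8, 69.5], [205.8, -28.8, 81.4], [196.0, -28.7, 66.1], [193.3, -28.7, 64.4], [197.3, -28.7, 82.1], [206.6, -28.7, 72.8], [198.7, -28.6, 67.7], [203.4, -28.6, 76.8], [201.0, -28.6, 72.2], [197.5, -28.5, 79.1], [205.3, -28.4, 83.9], [202.4, -28.4, 85.0], [199.7, -28.3, 83.3], [200.0, -28.3, 80.5], [195.5, -28.3, 68.6], [203.8, -28.3, 70.7], [197.9, -28.3, 73.1], [202.6, -28.3, 82.1], [200.2, -28.3, 77.6], [197.6, -28.2, 75.9], [204.3, -28.2, 64.9], [194.6, -28.2, 77.0], [194.8, -28.1, 74.1], [194.9, -27.9, 71.0], [196.4, -27.7, 83.8], [206.5, -27.6, 65.9], [198.6, -27.1, 84.8], [206.9, -26.8, 83.7], [203.7, -26.4, 84.5], [206.7, -26.2, 80.2], [200.6, -26.1, 85.4], [207.0, -25.7, 74.0], [206.8, -25.0, 70.4], [205.4, -25.0, 84.6], [206.2, -24.9, 76.1]]
```

The flag's centre is at about -27.9 and the pointer's at -26.5, so 1.45 mm, or 0.18 rad, remains.

```bash
python3 -m inch '[[0,0,0.0873,0.654,0.0285,0,1],[0,0,0.0873,0.654,0.0285,0,1],[0,0,0,0,0,0,1],[0,0,0,0,0,0,0.2],[0,0,0,0,0,0,0.2],[0,0,0,0,0,0,0.2],[0,0,0,0,0,-2,0.2],[0,0,0,0,0,-2,0.2],[0,0,0,0,0,-2,0.2],[0,0,0,0,0,-1,0.2],[0,0,0,0,0,0,0.2]]'
python3 - <<'E'
from fine import *
r,y,fin,f=fine(8)
for n,a in(("red",r),("yel",y),("fin",fin)): print(n,len(a),np.percentile(a[:,1],[10,20,30,40,50,95]).round(2))
go([0,0,0],0)
E
```

```text
t: 17.75
eef_pos: [495.0, 130.9, 168.2]
tcp_rot: [3.141, -0.001, 0.743]
ft_force: [0.6, 0.0, 0.1]
opening: 0.402
grip_force: 0.0
red 21 [-31.  -30.9 -30.8 -30.1 -29.8 -25.5]
yel 22 [24.14 24.5  24.73 24.9  25.35 30.34]
fin 42 [-30.3  -30.08 -29.8  -29.7  -29.6  -26.72]
t 18.15 pos [494.8 130.8 167.5] rot [-3.141  0.     0.743] F [-0.6  0.3  0.3] op 0.401 grip 0.0
turn [-2.000e-04  6.000e-04  7.434e-01] shift cm in tool now [-45.27 -23.85  16.79] after turn [-49.48  13.08  16.75]
```

Pointer centre -27.8 against flag -27.85: done. Next is the lever. I move over to the right of the knob.

```bash
python3 -c "
from m import *
t=wf([-82,-235,168]);go(t,yawphi(0))"
```

```text
t 18.15 pos [494.8 130.8 167.5] rot [-3.141  0.     0.743] F [-0.6  0.3  0.3] op 0.401 grip 0.0
turn [-6.000e-04  3.000e-04 -6.948e-01] shift cm in tool now [-23.29  16.23  -0.04] after turn [-28.29  -2.44  -0.05]
```

```bash
python3 -m inch '[[0,0,-0.1737,0,0,0,1],[0,0,-0.1737,0,0,0,1],[0,0,-0.1737,0,0,0,1],[0,0,-0.1737,0,0,0,1],[0,0,0,-2.829,-0.244,0,1],[0,0,0,-2.829,-0.244,0,1],[0,0,0,-2.829,-0.244,0,1],[0,0,0,-2.829,-0.244,0,1],[0,0,0,-2.829,-0.244,0,1],[0,0,0,-2.829,-0.244,0,1],[0,0,0,-2.829,-0.244,0,1],[0,0,0,-2.829,-0.244,0,1],[0,0,0,-2.829,-0.244,0,1],[0,0,0,-2.829,-0.244,0,1],[0,0,0,0,0,0,1],[0,0,0,0,0,0,1]]'
python3 - <<'E'
from m import *
t=wf([-82,-235,85]);go(t,yawphi(0))
q=cam("scene"); save(q,"pics/s4.png",(150,100,400,290),3)
E
```

```text
t: 20.15
eef_pos: [433.3, -146.0, 167.8]
tcp_rot: [-3.141, -0.0, 1.438]
ft_force: [0.6, -0.5, -0.6]
opening: 0.005
grip_force: 0.0
t 20.15 pos [ 433.3 -146.   167.8] rot [-3.141 -0.     1.438] F [ 0.6 -0.5 -0.6] op 0.005 grip 0.0
turn [-0.0002 -0.0003 -0.0004] shift cm in tool now [-0.04 -0.    8.28] after turn [-0.04 -0.01  8.28]
```

View pics/s4.png

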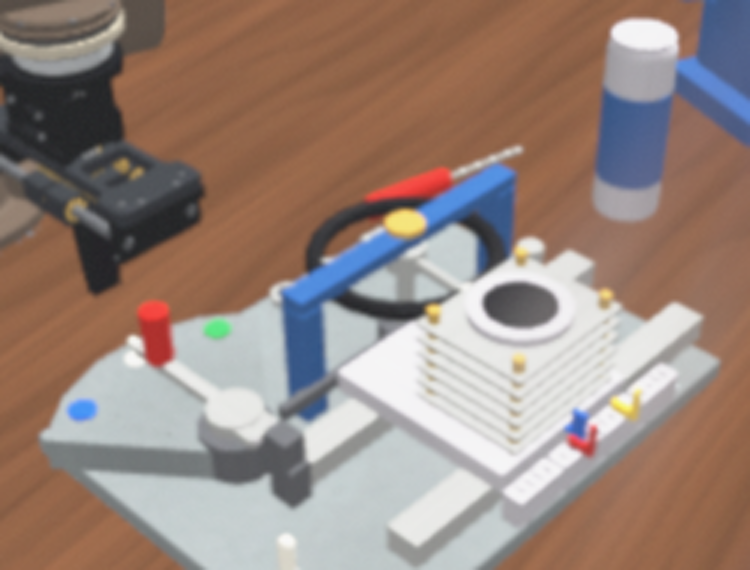

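The closed fingers at (100,270) are to the right of the red knob at (155,330), the blue pointer at (578,425) stands at the red flag, and the green disc is at (217,328). I lower and push left.

```bash
python3 -m inch '[[0,0,0,0,0,2,1],[0,0,0,0,0,2,1],[0,0,0,0,0,2,1],[0,0,0,0,0,2,1],[0,0,0,0,0,0,1],[0,0,0,1,0,0,1],[0,0,0,1,0,0,1],[0,0,0,0.6,0,0,1],[0,0,0,0.6,0,0,1],[0,0,0,0.6,0,0,1],[0,0,0,0.6,0,0,1],[0,0,0,0.6,0,0,1],[0,0,0,0.6,0,0,1],[0,0,0,0.6,0,0,1],[0,0,0,0.6,0,0,1],[0,0,0,0.5,0,0,1],[0,0,0,0,0,0,1]]'
python3 - <<'E'
from m import *
go(wf([-82,-161,88]),yawphi(0))
q=cam("scene"); print([ (n,q_, fx(ray_z(q,q_[1],117)).round(1)) for n,q_ in [("knob",x) for x in blobs(q,red,(180,180,260,240))[:2]]])
E
```

```text
t: 22.32
eef_pos: [443.1, -74.4, 88.0]
tcp_rot: [3.141, 0.001, 1.439]
ft_force: [-0.7, -8.6, -0.4]
opening: 0.003
grip_force: 4.1
t 22.32 pos [443.1 -74.4  88. ] rot [3.141e+00 1.000e-03 1.439e+00] F [-0.7 -8.6 -0.4] op 0.003 grip 4.1
turn [0.0004 0.001  0.0008] shift cm in tool now [ 0.14 -0.03 -0.  ] after turn [ 0.14 -0.03 -0.  ]
[('knob', (86, [223.6, 207.43]), array([ -39.3, -164.7,  117. ]))]
```

```bash
python3 -m inch '[[0,0,0,0.15,0,0,1],[0,0,0,0.15,0,0,1],[0,0,0,0,0,0,1]]'
python3 -m inch '[[0,0,0,-1.5,0,0,1],[0,0,0,-1.5,0,0,1],[0,0,0,-1,0,0,1],[0,0,0,0,0,-3,1],[0,0,0,0,0,-3,1],[0,0,0,0,0,-3,1],[0,0,0,-5,0,-3,1],[0,0,0,-5,0,-2,1],[0,0,0,-5,0,0,1],[0,0,0,-5,0,0,1],[0,0,0,0,0,0,1]]'
python3 - <<'E'
from fine import *
r,y,fin,f=fine(6)
for n,a in(("red",r),("fin",fin)): print(n,len(a),np.percentile(a[:,1],[10,20,30,40,50,95]).round(2))
q=cam("scene"); save(q,"pics/s5.png",(150,100,400,290),3)
p=cam("top"); save(p,"pics/t5.png",(230,180,370,305),5)
E
```

```text
t: 22.75
eef_pos: [443.3, -73.7, 88.0]
tcp_rot: [3.141, 0.004, 1.439]
ft_force: [-8.8, -33.5, -0.2]
opening: 0.004
grip_force: 17.6
t: 24.12
eef_pos: [410.9, -311.6, 227.5]
tcp_rot: [-3.142, -0.0, 1.435]
ft_force: [0.2, 0.6, -0.5]
opening: 0.003
grip_force: 0.0
red 22 [-31.   -30.86 -30.67 -30.28 -29.9  -25.2 ]
fin 41 [-30.4 -30.2 -29.9 -29.8 -29.7 -27. ]
```

View pics/t5.png

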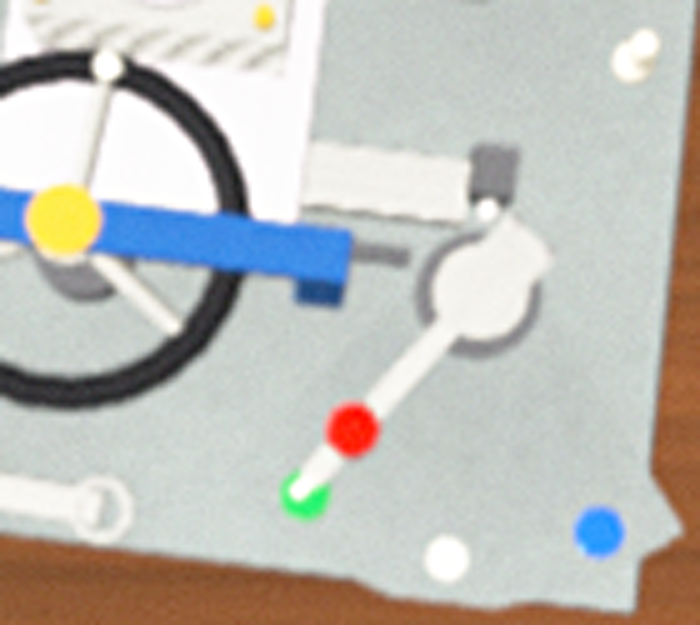

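View pics/s5.png

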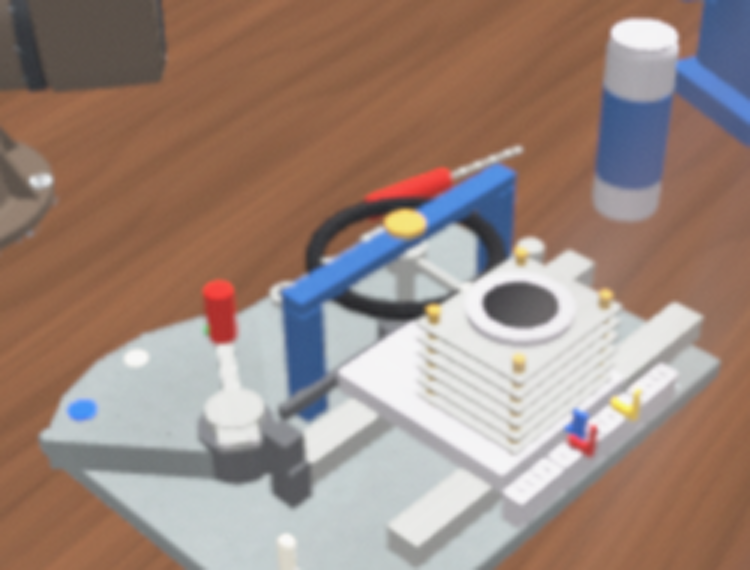

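The top view shows the lever's nose at (298,490) over the green disc at (305,495). The scene view shows the pointer at (578,425), still at the red flag, and the arm is clear. I hand in.

```bash
python3 -c "
from m import *
print(fx(ray_z(cam('top'),(230+299/5,180+490/5),70)).round(1),'want -104,-119.4')
print(env.job_done())"
```

```text
[-103.2 -117.5   70. ] want -104,-119.4
the job is handed in; nothing more can be done
None
```

The job is handed in: by my last camera measurements the pointer stands within about 0.2 mm of the red flag's middle, the lever's nose is about 2 mm from the green disc's centre, and the arm is clear of everything; the judge returned no verdict.

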